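# Stamp the studio seal on a plaque with the hand press

### The job

Put the studio's seal on the loose wooden plaque: lay it face up across the bed of the hand press, long edge against the back fence and middle under the die, let go of it, pull the lever down to its stop and let it spring back. Then take the plaque out and lay it flat, face up, in the wooden tray. Do not drop the plaque or stamp it out of place, and leave the brush pot, dish, bottle and tin where they stand.

Things in the scene. Friction and masses are not known exactly. Their poses are not given: they have to be found in the camera images.
- plaque: the loose work: light wooden plaque, 190 (x) x 56 (y) x 10 mm thick, about 75 g, with a gold border and a red roundel near each end on its face; the plain middle takes the seal. It starts lying on the table face up. Origin: centre of its underside; z out of the face; the two ends are alike. A tall brush pot stands about 10 to 18 mm beyond one end and a low dish beyond the other, which one varies.
- press: green C-frame hand press, bolted down, up to 0.17 rad off square. Origin: centre of the underside right below the die; -x is its open front (to the robot). Foot x -90 to +125 mm, 110 mm wide, 16 mm high. Head 36 mm wide overhangs from x -17 to +81 mm, z 101 to 145 mm; column 40 mm wide behind, x +61 to +103 mm. The raised lever reaches over the front's middle to x = -118 mm, z = 290 mm.
- bed (a point): point on the steel bed plate's top (30 mm above the table) right below the die's middle, axes as the press: the plaque's origin belongs here, its long axis along the press's y. Bed: x -55 to +45, y -50 to +50 mm. Open at left, right and front, so a loaded plaque's ends stick out 45 mm at each side and can be held there, about 77 mm from the middle
- fence (a point): middle of the lower front edge of the dark fence bar at the back of the bed (along the press's y, 100 mm long, 8 mm high above the bed), at x = +28 mm: a plaque with its long edge against it has its centre at x = 0
- die: square brass seal, 34 x 34 mm, on the ram's rubber-cushioned foot. Origin: centre of its lower face, 80 mm above the table (50 mm above the bed) at rest, 40 mm above a loaded plaque; comes down with the lever and presses a loaded plaque at the last 3 mm with about 15 N
- lever (a joint): press lever, rad: 0 = home, sloping 0.61 rad up to the front; grows as it is pulled down and forward; hard stop at 0.70 rad (then 0.09 rad below level). A spring returns it; it takes 1 to 2 N at the grip to start and 10 N at the stop with a plaque loaded. Push the grip down from above with closed fingers, or hold it.
- lever_grip (a point): on the lever's centreline 165 mm from the hinge, in the middle of the black rubber grip (24 mm diameter, 95 mm long, from 108 to 203 mm out along the straight arm)
- lever_hinge (a point): hinge axis of the lever (parallel to the press's y), 55 mm behind the die's axis and 160 mm above the table; fixed
- tray: low dark wooden tray with a blue lining, fixed, outside 240 (x) x 140 (y) mm, 18 mm high, walls and floor 5 mm thick (inside 230 x 130). Origin: centre of its underside. Stands on the other side of the press from the plaque, left or right
- brush_pot: bystander: terracotta pot, 80 mm diameter, 110 mm high, with brushes up to about 230 mm. Origin: centre of its underside
- dish: bystander: white porcelain dish, 80 mm diameter, 24 mm high. Origin: centre of its underside
- lacquer: bystander: amber lacquer bottle, 72 mm diameter, 150 mm high, standing close beside the press, at its left or right, where the gripper's body would hit it when holding that end of a loaded plaque. Origin: centre of its underside
- paste_tin: bystander: flat blue tin of seal paste, 69 mm diameter, 30 mm high, on the press's other side. Origin: centre of its underside
There are look-alikes about, which are no part of the job. What is meant by the plaque is not white, and is the smaller of those in its own colour.

How it is judged:
On the way, in this order (a step that is already met when the one before it is completed fails the run):
1. the plaque lies on the bed against the fence, centred, let go (x of plaque in the frame of bed between -0.005 and 0.005 m and y of plaque in the frame of bed between -0.01 and 0.01 m and z of plaque in the frame of bed between -0.004 and 0.004 m and angle between the x axis of plaque and the y axis of press, either way round below 0.06 rad and angle between plaque's own z axis and vertical below 0.06 rad and contact force between the fingers and plaque below 0.05 N), for 0.2 s.
2. the lever is at its stop and the die presses on the plaque (x of plaque in the frame of bed between -0.005 and 0.005 m and y of plaque in the frame of bed between -0.01 and 0.01 m and z of plaque in the frame of bed between -0.004 and 0.004 m and angle between the x axis of plaque and the y axis of press, either way round below 0.06 rad and angle between plaque's own z axis and vertical below 0.06 rad and value of joint lever above 0.665 rad and contact force between die and plaque above 5 N), for 0.1 s.
3. the lever has sprung back home (value of joint lever below 0.05 rad), for 0.1 s.
At the end, for the whole second after the job is handed in: The plaque lies flat (within 0.05 rad), face up and at rest on the tray's floor, inside its walls, and the lever is home (under 0.05 rad) (x of plaque in the frame of tray between -0.025 and 0.025 m and y of plaque in the frame of tray between -0.042 and 0.042 m and z of plaque in the frame of tray below 0.01 m and angle between plaque's own z axis and vertical below 0.05 rad and linear speed of plaque below 0.02 m/s and value of joint lever below 0.05 rad); the robot touches nothing.
It fails at once if the brush pot, dish, bottle or tin is shifted more than 30 mm or tipped (distance of any of brush_pot, dish, lacquer, paste_tin from where it was at the start of the episode above 0.03 m or angle between any of brush_pot, dish, lacquer, paste_tin's own z axis and vertical above 0.3 rad).
It fails at once if the plaque is dropped: touching nothing at all while more than 45 mm above the table (height (world z) of plaque above 0.045 m and contact force between plaque and anything else below 0.001 N).
It fails at once if the die is brought down on the plaque while it is out of place (value of joint lever above 0.4 rad and contact force between die and plaque above 3 N and not (x of plaque in the frame of bed between -0.005 and 0.005 m and y of plaque in the frame of bed between -0.01 and 0.01 m and z of plaque in the frame of bed between -0.004 and 0.004 m and angle between the x axis of plaque and the y axis of press, either way round below 0.06 rad and angle between plaque's own z axis and vertical below 0.06 rad)).
It also fails if it takes over 72 s, if anything falls off the work surface, if the arm or the gripper's body presses on something with over 40 N, if the wrist force passes 120 N, or if a joint passes its speed limit or range.

### The arm

A 6-joint arm with a two-finger parallel gripper is mounted at the origin on the work surface. World frame = base frame: x ahead of the robot, y to its left, z up, the work surface at z = 0. Lengths are in m, angles in rad, forces in N, time in s.
With the tool pointing down it reaches from about 0.3 to 0.875 m from the base axis. Payload 6.4 kg.
Tool frame: the origin (TCP) lies at the very end of the fingers, on their centre line; the grasp point (between the pads) lies 19 mm behind it (manip.grasp_offset is the distance from the TCP to the grasp point, in m); z points along the fingers, y is the line along which they close (so a half turn about z gives the same grasp; the last joint's range is limited). The gripper opens to 85 mm and grips with 20 to 120 N. Pads are 22 mm wide; open, the fingers measure 114 mm over their backs; the gripper's body (76 mm by 85 mm) begins 54 mm behind the grasp point. The pads swing forward as they close: fully open they stand 13 mm farther back than shut.
Start: joints at [-1.509, 0.181, 1.607, -0, 1.354, -0.206], TCP at [0.152, -0.555, 0.231] pointing down, gripper open.
Joint ranges: [-2.99, 2.99], [-0.89, 2.07], [0.3, 2.58], [-1.14, 4.28], [0, 2.63], [-3.12, 3.12]. Speed limits (rad/s): [2.57, 2.57, 3.01, 3.14, 3.14, 3.14].

### API

Orientations are given as a 3x3 rotation matrix whose columns are the frame's x, y, z axes.
In Python, from bench import manip gives the robot as it stands. The module is installed in compiled form; this text tells all that it offers.
- The arm moves only by the tool drive_tool, never from a script. Its argument "moves" is a list of rows, each a list of 7 numbers: the turn, a rotation vector about the tool's x, y, z as a fraction of full scale, then the shift along the tool's x, y, z as a fraction of full scale, then the closure, from 0 (fully open) to 1 (shut). A call has 1 to 10 rows; each row shifts and turns the commanded pose from where the row before left it, along the tool's axes as they then stand; what a row does not reach is not made up. Full scale, the value 1, is 0.03 m for a shift and 6 degrees for a turn. A row lasts 1/12 s, in which the tool goes at most 41.7 mm and 7.16 degrees, less where a joint would pass 70% of its speed; a pose out of reach is approached as far as the arm can. A call with a number of a shift or a turn outside -1 to 1 is refused whole. A call with a gripper value outside its range is refused whole. The fingers move at their own pace and stop on an object; the grip force is fixed at half the most. Time passes only in rows, so rows that do not move let the fingers close. It gives the time, the measured TCP pose, the force, the opening and the grip force at its end, in the units of the state.
- manip.get_state(): the state, without advancing time (a new reading comes with each control period).
- manip.snapshot(name): name is "side" or "top"; returns a dict with "color" (400x640x3 uint8, red, green, blue), "vfov" (degrees; the focal length in pixels is half the picture's height over the tangent of half this angle, whatever the lens; pixels are square), "cx", "cy" (the principal point, pixels), "rvec" (rotation vector, rad) and "tvec" (3), from world to camera coordinates, as OpenCV has them. Camera axes: x right, y down, z forward; pixel columns grow to the right and rows downward; lengths in m; the calibration is good to about 2 mm. A picture is of the moment at which its call begins. There is no depth.
- manip.job_done(): hands the job in; it is judged then, once.
The state is a dict: "t": time; "joint_positions": joint angles; "joint_velocities": joint speeds; "joint_torque": joint torques, N m; "tool_pos": TCP position; "eef_rot": TCP orientation; "ft_force": force on the tool from outside, world axes, zero at the start; "wrist_torque": the same for the moment, N m; "width": finger opening in m; "gripper_force": force on a finger pad.
Only numpy, scipy, OpenCV 4.12 (cv2) and the standard library are available. Lean on these libraries where they do the work, as an engineer would, in place of code of your own. Each camera call takes 0.05 s, during which the arm holds its last target. There are 200 camera calls.

## Working session

There is one attempt and no reset: what is moved stays moved. The work goes in short steps, Python scripts to look and compute and a tool call to move; the robot and the scene stay as the last step left them, time stands still between calls to the robot, and variables do not carry over. Pictures are saved under pics/ and viewed, at most 13 in all, crops included, and the job is handed in when it is done.

Besides the shell and the picture viewer there is one more tool, called after "Call:" by a JSON object that holds its "api" and its "payload", one argument or row to a line. drive_tool: Moves the arm, as the interface text tells. Shift numbers are shares of 0.03 m and turn numbers shares of 6 degrees, none past 1 either way. Its arguments: {"type":"object","properties":{"moves":{"type":"array","items":{"type":"array","items":{"type":"number","minimum":-1,"maximum":1}}}},"required":["moves"]}

```bash
mkdir -p pics
cat > h.py <<'E'
import numpy as np, cv2
from bench import manip
def cam(s):
    R=cv2.Rodrigues(np.array(s["rvec"],float))[0]; t=np.array(s["tvec"],float).ravel()
    f=200/np.tan(np.radians(s["vfov"])/2)
    return R,t,f,s["cx"],s["cy"]
def ray(s,u,v,z):
    R,t,f,cx,cy=cam(s); d=R.T@np.array([(u-cx)/f,(v-cy)/f,1]); o=-R.T@t
    return o+d*(z-o[2])/d[2]
def proj(s,p):
    R,t,f,cx,cy=cam(s); q=R@np.array(p,float)+t
    return np.array([f*q[0]/q[2]+cx,f*q[1]/q[2]+cy])
def snap(n,name,crop=None,k=1):
    s=manip.snapshot(n); im=s["color"][...,::-1]
    if crop: x0,y0,x1,y1=crop; im=im[y0:y1,x0:x1]
    cv2.imwrite(f"pics/{name}.png",cv2.resize(im,None,fx=k,fy=k)); return s
E
python3 - <<'E'
from h import *
import pickle
d={n:snap(n,n+"0") for n in("top","side")}
pickle.dump(d,open("s0.pkl","wb"))
for n,s in d.items():
    R,t,f,cx,cy=cam(s); print(n,f,cx,cy,-R.T@t,R[2])
print(manip.get_state())
E
```

```text
top 448.6725144103075 315.2013563410781 195.86708659451537 [ 0.43502903 -0.08513115  1.38165573] [ 0.0639272   0.00777422 -0.99792428]
side 365.99020575843275 320.8988978427033 201.04434059079614 [-0.07669709  0.77348982  0.85786686] [ 0.47562877 -0.69309648 -0.54165906]
{'t': 0.1, 'joint_positions': array([-1.50925261e+00,  1.81483389e-01,  1.60787351e+00, -1.09347423e-06,
        1.35382659e+00, -2.06285019e-01]), 'joint_velocities': array([ 4.10934138e-05, -3.48540758e-04, -2.35694292e-03,  1.62648524e-04,
       -1.03831344e-03, -1.72398658e-03]), 'joint_torque': array([-2.51761918e-05, -4.45880270e+01, -3.52239311e+01, -2.61571586e-04,
        4.22085926e-03, -1.81773265e-05]), 'tool_pos': array([ 0.15216112, -0.55399488,  0.23048157]), 'eef_rot': array([[ 9.64347723e-01,  2.64638354e-01, -9.89103483e-05],
       [ 2.64638173e-01, -9.64346471e-01,  1.58776460e-03],
       [ 3.24799564e-04, -1.55733263e-03, -9.99998735e-01]]), 'ft_force': array([-0.10888081, -0.15165021, -0.15624769]), 'wrist_torque': array([ 0.00728   , -0.00265701,  0.01044643]), 'gripper_force': 0.0, 'width': 0.08526323401832649}
```

View pics/top0.png

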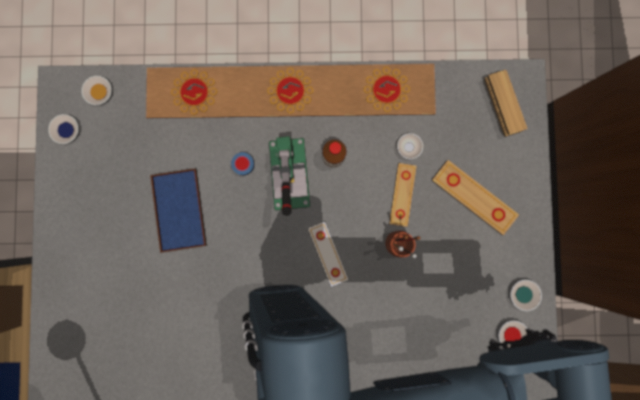

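View pics/side0.png

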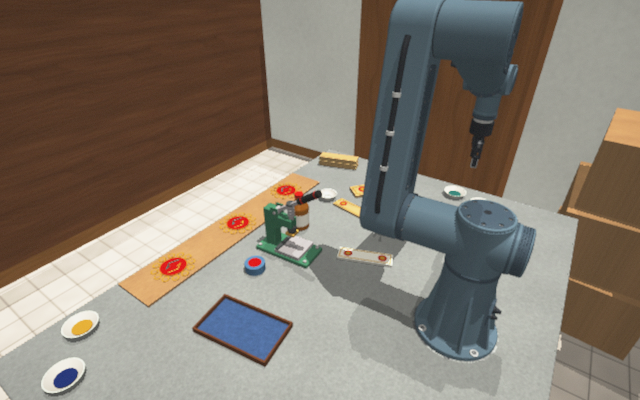

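The top picture shows these plaque candidates: small light wooden (403,194), larger wooden (475,197), white (327,253), wood stack (505,103) and long board (290,91). I choose (403,194): it is wooden, the smaller of its colour, and lies between the dish (410,146) and the pot (402,243). The bottle is at (334,151), the tin at (242,163), the press at (288,172) with its fence and foot, and the tray at (179,210).

Run:
```python
from h import *
import pickle
d=pickle.load(open("s0.pkl","rb")); s=d["top"]; im=s["color"]
a=cv2.resize(im[125:255,225:435][...,::-1],None,fx=3.8,fy=3.8,interpolation=cv2.INTER_CUBIC); cv2.imwrite("pics/crop1.png",a)
hsv=cv2.cvtColor(im,cv2.COLOR_RGB2HSV)
def big(m,x0,y0,x1,y1):
    w=np.zeros_like(m); w[y0:y1,x0:x1]=m[y0:y1,x0:x1]
    c=max(cv2.findContours(w,0,cv2.CHAIN_APPROX_NONE)[0],key=cv2.contourArea); return c
def rect(c,z,name):
    p=np.array([ray(s,*q,z)[:2] for q in c[:,0]],np.float32)
    r=cv2.minAreaRect(p); print(name,np.round(r[0],4),np.round(r[1],4),round(r[2],2),len(c)); return r
wood=cv2.inRange(hsv,(5,90,110),(30,255,255))
rect(big(wood,375,158,430,230),.01,"plaque")
rect(big(cv2.inRange(hsv,(100,80,50),(125,255,255)),140,160,220,260),.005,"tray blue")
g=cv2.inRange(hsv,(60,80,30),(90,255,255))
rect(big(g,260,125,320,220),.016,"press green")
for n,b,m,z in [("pot",(380,228,420,262),cv2.inRange(hsv,(0,100,60),(15,255,255)),.11),("dish",(390,130,430,162),cv2.inRange(hsv,(0,0,150),(180,60,255)),.024),("tin",(228,148,258,178),cv2.inRange(hsv,(95,80,50),(125,255,255)),.03),("bottle",(315,132,350,168),cv2.inRange(hsv,(0,90,30),(20,255,255)),.1)]:
    rect(big(m,*b),z,n)
```

```text
plaque [ 0.5245 -0.3413] [0.0571 0.19  ] 80.23 152
tray blue [0.4848 0.3493] [0.2252 0.1239] 7.86 217
press green [0.6553 0.0101] [0.1004 0.103 ] 4.44 153
pot [ 0.3782 -0.3151] [0.0825 0.0737] 67.48 94
dish [ 0.6725 -0.3653] [0.0732 0.0708] 89.25 69
tin [0.6228 0.1451] [0.064  0.0642] 89.29 60
bottle [ 0.646  -0.1308] [0.0634 0.0697] 89.28 66
```

View pics/crop1.png

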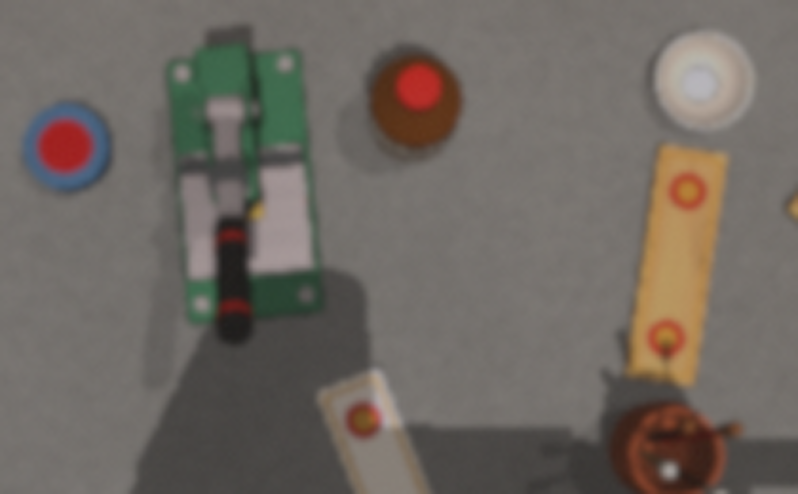

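The crop confirms the choice: light wood with a gold border and two roundels, measured 190 x 57 mm. It also shows the foot corners at about (168,58), (303,50), (322,307) and (190,322) in crop pixels. Next I measure the press pose.

Run:
```python
from h import *
import pickle
d=pickle.load(open("s0.pkl","rb")); s=d["top"]; im=s["color"]
C=lambda X,Y:((X+.5)/3.8-.5+225,(Y+.5)/3.8-.5+125)
pts=dict(bl=((168,58),.016,(.125,.055)),br=((303,50),.016,(.125,-.055)),fr=((322,307),.016,(-.09,-.055)),fl=((190,322),.016,(-.09,.055)),
 bedfl=((188,277),.03,(-.055,.05)),bedfr=((314,268),.03,(-.055,-.05)),fel=((181,172),.034,(.028,.05)),fer=((305,164),.034,(.028,-.05)))
W=[];M=[]
for k,(c,z,m) in pts.items():
    w=ray(s,*C(*c),z)[:2]; W.append(w);M.append(m)
W=np.array(W);M=np.array(M)
w0=W.mean(0);m0=M.mean(0);H=(M-m0).T@(W-w0);U,_,V=np.linalg.svd(H);R=V.T@np.diag([1,np.linalg.det(V.T@U.T)])@U.T
o=w0-R@m0;print("press",o,np.arctan2(R[1,0],R[0,0]));print(np.round((W-w0)@R+m0-M,4).tolist())
# red-edge subpixel: green/brightness profile along right & left foot edges
f=im.astype(float); sat=f[...,1]-f[...,0]
def edge(m0,m1,n,ang=None,z=.016):
    out=[]
    for k in np.linspace(0,1,15):
        b=np.array(m0)*(1-k)+np.array(m1)*k; offs=np.linspace(-.012,.012,49)
        v=[]
        for q in offs:
            p=o+R@(b+q*np.array(n)); u=proj(s,(*p,z)); v.append(cv2.getRectSubPix(sat.astype(np.float32),(1,1),(float(u[0]),float(u[1])))[0,0])
        gr=np.abs(np.gradient(v)); out.append((gr*offs).sum()/gr.sum())
    print(np.round(np.array(out)*1e3,1))
edge((-.08,-.055),(.115,-.055),(0,-1)); edge((-.08,.055),(.115,.055),(0,1)); edge((-.09,-.045),(-.09,.045),(-1,0))
# side view corners check
ss=d["side"]
for m,z in [((-.09,-.055),.016),((-.09,.055),.016),((.125,.055),.016),((-.055,.05),.03),((-.055,-.05),.03),((.028,.05),.038)]: 
    p=o+R@np.array(m); print(m,np.round(proj(ss,(*p,z)),1))
h=o+R@np.array([-.055*-1,0]);
for r in(.108,.203): print("grip",np.round(proj(ss,(*(o+R@np.array([.055-r*np.cos(.61),0])),.16+r*np.sin(.61))),1),np.round(proj(s,(*(o+R@np.array([.055-r*np.cos(.61),0])),.16+r*np.sin(.61))),1))
a=cv2.resize(ss["color"][185:285,225:335][...,::-1],None,fx=5.5,fy=5.5,interpolation=cv2.INTER_CUBIC)
for m,z in [((-.09,-.055),.016),((-.09,.055),.016),((.125,.055),.016),((-.055,.05),.03),((-.055,-.05),.03),((.028,.05),.038),((.028,-.05),.038),((0,0),.08)]:
    u=(proj(ss,(*(o+R@np.array(m)),z))-[225,185]+.5)*5.5; cv2.circle(a,tuple(int(q) for q in u),3,(0,0,255),1)
cv2.imwrite("pics/side1.png",a)
```

```text
press [0.57619898 0.00298095] 0.06834513951149461
[[-0.0004, -0.0002], [-0.0027, 0.0003], [0.0035, 0.0014], [-0.0, -0.0021], [0.0002, 0.0005], [-0.0007, 0.0], [0.0008, -0.0005], [-0.0007, 0.0006]]
[-3.2 -0.9 -3.2 -3.4 -3.3 -3.7 -4.  -4.1 -4.1 -3.9 -2.9 -3.1 -3.3 -3.4
 -4.6]
[-2.7 -0.8 -1.7 -2.2 -1.9 -1.5 -1.7 -1.7 -0.6  0.4  0.5  0.2  0.6  0.4
 -1.2]
[-3.5 -3.3 -0.3 -0.1 -0.4  0.   0.1 -2.7 -4.2 -4.7 -5.6 -4.8 -6.1 -2.6
 -3.1]
(-0.09, -0.055) [321.9 246.7]
(-0.09, 0.055) [305.2 265.1]
(0.125, 0.055) [254.7 244.3]
(-0.055, 0.05) [297.2 257.5]
(-0.055, -0.05) [312.7 241.3]
(0.028, 0.05) [277.  247.6]
grip [298. 201.] [285.5 183.4]
grip [318.8 192.9] [286.2 212.7]
```

View pics/side1.png

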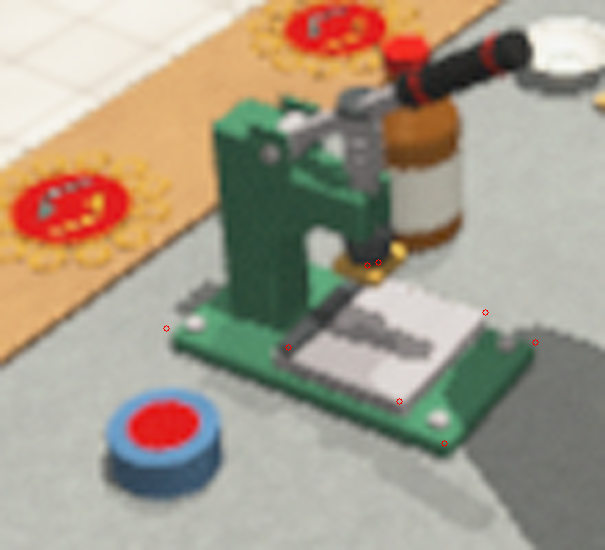

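The side crop agrees with the press pose fit (0.576, 0.003, yaw about 0.07) to 1–2 px. The bottle is on the right, so I will hold the plaque's dish end, which becomes the left end on the bed. First I turn the tool and travel.

Call:
{"api": "drive_tool", "payload": {
  "moves": [
    [0,0,1,0,0,0,0],
    [0,0,1,0,0,0,0],
    [0,0,1,0,0,0,0],
    [0,0,1,0,0,0,0],
    [0,0,0.19,0,0,0,0]
  ]
}}

```text
t: 0.52
tool_pos: [0.1521, -0.5542, 0.2307]
eef_rot: [[0.985, -0.174, -0.0], [-0.174, -0.985, 0.001], [-0.0, -0.001, -1.0]]
ft_force: [0.6, -0.3, 0.3]
width: 0.0855
gripper_force: 0.0
```

Call:
{"api": "drive_tool", "payload": {
  "moves": [
    [0,0,0,0.9,-0.6,0,0],
    [0,0,0,0.9,-0.6,0,0],
    [0,0,0,0.9,-0.6,0,0],
    [0,0,0,0.9,-0.6,0,0],
    [0,0,0,0.9,-0.6,0,0],
    [0,0,0,0.9,-0.6,0,0],
    [0,0,0,0.9,-0.6,0,0],
    [0,0,0,0.9,-0.6,0,0],
    [0,0,0,0.9,-0.6,0,0],
    [0,0,0,0.9,-0.6,0,0.3]
  ]
}}

```text
t: 1.35
tool_pos: [0.4501, -0.422, 0.231]
eef_rot: [[0.986, -0.167, -0.0], [-0.167, -0.986, 0.0], [-0.0, -0.0, -1.0]]
ft_force: [0.2, -0.4, -0.4]
width: 0.0755
gripper_force: 0.0
```

```bash
cat > go.py <<'E'
import sys
from h import *
# total units in tool axes to reach x y z, and turn units about tool z for x-axis angle psi (deg)
x,y,z,psi=map(float,sys.argv[1:5]); s=manip.get_state(); R=s["eef_rot"]
c,sn=np.cos(np.radians(psi)),np.sin(np.radians(psi)); T=np.array([[c,sn,0],[sn,-c,0],[0,0,-1]])
rv=cv2.Rodrigues(R.T@T)[0].ravel()
dw=np.array([x,y,z])-s["tool_pos"]
print("t",round(s["t"],2),"pos",np.round(s["tool_pos"],4),"psi",round(np.degrees(np.arctan2(R[1,0],R[0,0])),2),"w",round(s["width"],4),"gf",round(s["gripper_force"],1),"F",np.round(s["ft_force"],1))
print("turn",np.round(np.degrees(rv)/6,2),"shift now-axes",np.round(R.T@dw/.03,2),"after-turn axes",np.round(T.T@dw/.03,2))
E
python3 go.py 0.600 -0.354 0.10 -9.77
```

```text
t 1.35 pos [ 0.4501 -0.422   0.231 ] psi -9.64 w 0.0755 gf 0.0 F [ 0.2 -0.4 -0.4]
turn [-0.    0.    0.02] shift now-axes [ 4.55 -3.07  4.37] after-turn axes [ 4.54 -3.08  4.37]
```

Call:
{"api": "drive_tool", "payload": {
  "moves": [
    [0,0,0,0.91,-0.61,0,0.2],
    [0,0,0,0.91,-0.61,0,0.2],
    [0,0,0,0.91,-0.61,0,0.2],
    [0,0,0,0.91,-0.61,0.5,0.2],
    [0,0,0,0.91,-0.61,0.8,0.2],
    [0,0,0,0,0,0.9,0.2],
    [0,0,0,0,0,0.9,0.2],
    [0,0,0,0,0,0.8,0.2],
    [0,0,0,0,0,0.5,0.2],
    [0,0,0,0,0,0,0.2]
  ]
}}

```text
t: 2.18
tool_pos: [0.5965, -0.3541, 0.0942]
eef_rot: [[0.986, -0.169, -0.006], [-0.169, -0.986, 0.005], [-0.007, -0.004, -1.0]]
ft_force: [-1.0, 0.4, -0.9]
width: 0.0687
gripper_force: 0.0
```

```bash
python3 go.py 0.600 -0.354 0.02 -9.77; python3 -c "
from h import *
s=snap('top','top2',(330,130,490,260),4)"
```

```text
t 2.18 pos [ 0.5965 -0.3541  0.0942] psi -9.71 w 0.0687 gf 0.0 F [-1.   0.4 -0.9]
turn [-0.04  0.07  0.01] shift now-axes [ 0.13 -0.01  2.47] after-turn axes [ 0.11 -0.02  2.47]
```

View pics/top2.png

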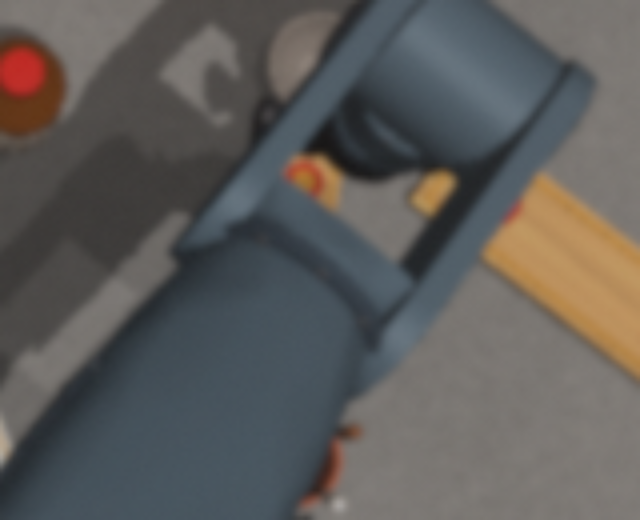

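The top view shows the forearm covering the grasp area and partly over the pot, visible at crop (330,470). I check the clearance over the brushes from the side before descending.

```bash
python3 -c "
from h import *
s=snap('side','side2',(290,60,490,260),3)"
```

```text
(no output)
```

View pics/side2.png

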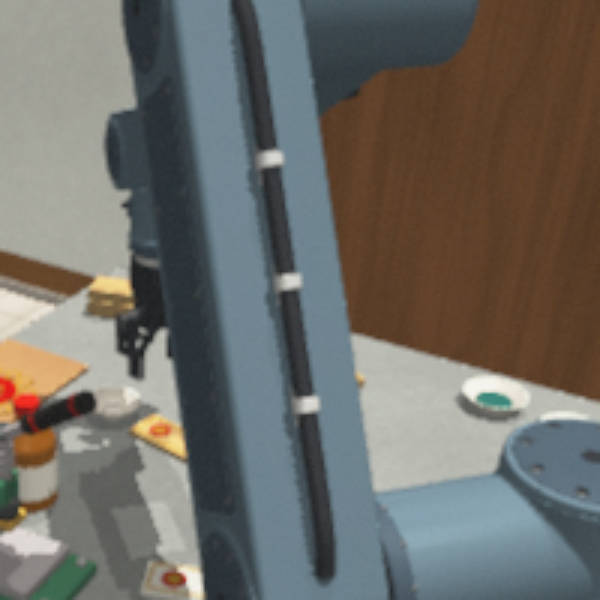

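The side view shows the fingers at (137,370) with the wrist axis at (120,150), about 0.3 m above the tip, and the forearm rising behind it. It stays clear of the brushes, so I descend.

Call:
{"api": "drive_tool", "payload": {
  "moves": [
    [-0.04,0.07,0.01,0.11,-0.02,0.6,0.22],
    [0,0,0,0,0,0.8,0.22],
    [0,0,0,0,0,0.7,0.22],
    [0,0,0,0,0,0.4,0.22],
    [0,0,0,0,0,0.25,0.22],
    [0,0,0,0,0,0.15,0.22],
    [0,0,0,0,0,0,0.22],
    [0,0,0,0,0,0,0.22]
  ]
}}

```text
t: 2.95
tool_pos: [0.6035, -0.3571, 0.0137]
eef_rot: [[0.985, -0.171, 0.008], [-0.171, -0.985, -0.007], [0.009, 0.005, -1.0]]
ft_force: [0.5, 0.5, -0.5]
width: 0.0663
gripper_force: 0.0
```

```bash
python3 go.py 0.600 -0.354 0.00 -9.77
```

```text
t 2.95 pos [ 0.6035 -0.3571  0.0137] psi -9.85 w 0.0663 gf 0.0 F [ 0.5  0.5 -0.5]
turn [ 0.05 -0.09 -0.01] shift now-axes [-0.14 -0.09  0.45] after-turn axes [-0.13 -0.08  0.46]
```

Call:
{"api": "drive_tool", "payload": {
  "moves": [
    [0.05,-0.09,0,-0.13,-0.08,0.2,0.22],
    [0,0,0,0,0,0.2,0.22],
    [0,0,0,0,0,0.05,0.22],
    [0,0,0,0,0,0,0.22],
    [0,0,0,0,0,0,0.22]
  ]
}}

```text
t: 3.37
tool_pos: [0.5992, -0.3534, -0.0015]
eef_rot: [[0.985, -0.171, -0.002], [-0.171, -0.985, 0.002], [-0.002, -0.001, -1.0]]
ft_force: [0.0, -0.3, 0.3]
width: 0.0669
gripper_force: 0.0
```

```bash
python3 go.py 0.600 -0.354 -0.002 -9.77
```

```text
t 3.37 pos [ 0.5992 -0.3534 -0.0015] psi -9.86 w 0.0669 gf 0.0 F [ 0.  -0.3  0.3]
turn [-0.01  0.02 -0.01] shift now-axes [0.03 0.02 0.02] after-turn axes [0.03 0.02 0.02]
```

Call:
{"api": "drive_tool", "payload": {
  "moves": [
    [0,0,0,0,0,0,0.4],
    [0,0,0,0,0,0,0.5],
    [0,0,0,0,0,0,0.7],
    [0,0,0,0,0,0,1],
    [0,0,0,0,0,0,1],
    [0,0,0,0,0,0,1],
    [0,0,0,0,0,0,1]
  ]
}}

```text
t: 3.95
tool_pos: [0.5998, -0.3539, -0.0006]
eef_rot: [[0.985, -0.171, -0.001], [-0.171, -0.985, 0.001], [-0.001, -0.0, -1.0]]
ft_force: [0.5, -0.4, 5.2]
width: 0.0538
gripper_force: 63.5
```

Call:
{"api": "drive_tool", "payload": {
  "moves": [
    [0,0,0,0,0,-0.1,1],
    [0,0,0,0,0,-0.2,1],
    [0,0,0,0,0,-0.3,1],
    [0,0,0,0,0,-0.4,1],
    [0,0,0,0,0,0,1],
    [0,0,0,0,0,0,1]
  ]
}}

```text
t: 4.45
tool_pos: [0.6003, -0.3542, 0.0306]
eef_rot: [[0.985, -0.171, 0.0], [-0.171, -0.985, -0.001], [0.0, 0.0, -1.0]]
ft_force: [0.5, 0.3, -1.0]
width: 0.0537
gripper_force: 63.0
```

```bash
python3 go.py 0.480 -0.15 0.10 94; python3 -c "
from h import *
s=snap('side','side3',(290,130,390,230),6)"
```

```text
t 4.45 pos [ 0.6003 -0.3542  0.0306] psi -9.85 w 0.0537 gf 63.0 F [ 0.5  0.3 -1. ]
turn [ 1.000e-02  0.000e+00 -1.731e+01] shift now-axes [-5.11 -6.02 -2.32] after-turn axes [ 7.07 -3.52 -2.31]
```

View pics/side3.png

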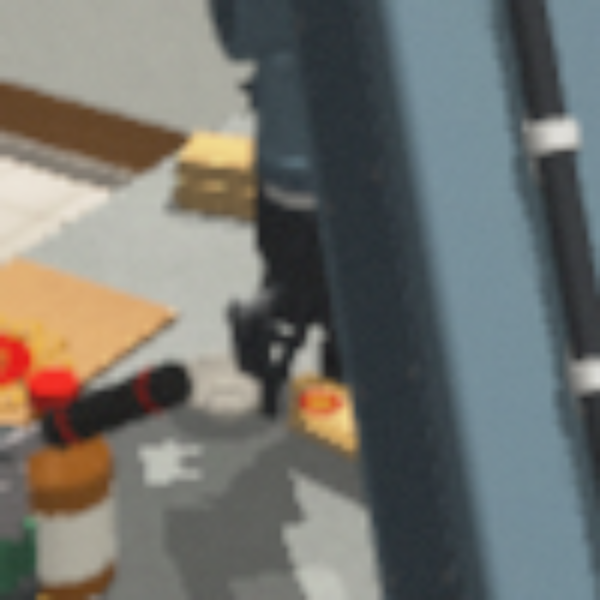

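The side crop shows the plaque end held in the fingers at about (320,400). I back away from the pot, turn the plaque's tail clear and lift high.

Call:
{"api": "drive_tool", "payload": {
  "moves": [
    [0,0,0,0.2,0,-0.5,1],
    [0,0,0,0.3,0,-0.5,1],
    [0,0,0,0.2,0,-0.1,1],
    [0,0,-0.4,0.1,0,0,1],
    [0,0,-0.8,0,0,0,1],
    [0,0,-1,0,0,0,1],
    [0,0,-1,0,0,0,1],
    [0,0,-1,0,0,0,1],
    [0,0,-1,0,0,0,1],
    [0,0,-1,0,0,0,1]
  ]
}}

```text
t: 5.33
tool_pos: [0.6227, -0.3573, 0.0606]
eef_rot: [[0.886, 0.464, -0.003], [0.464, -0.886, 0.002], [-0.002, -0.003, -1.0]]
ft_force: [-0.3, -1.2, -0.5]
width: 0.0538
gripper_force: 63.2
```

Call:
{"api": "drive_tool", "payload": {
  "moves": [
    [0,0,-1,0,0,0,1],
    [0,0,-1,0,0,0,1],
    [0,0,-1,0,0,-0.3,1],
    [0,0,-1,0,0,-0.7,1],
    [0,0,-1,0,0,-0.9,1],
    [0,0,-1,0,0,-0.9,1],
    [0,0,-1,0,0,-0.9,1],
    [0,0,-1,0,0,-0.9,1],
    [0,0,-1,0,0,-0.9,1],
    [0,0,-0.9,0,0,-0.9,1]
  ]
}}

```text
t: 6.17
tool_pos: [0.6232, -0.3576, 0.2539]
eef_rot: [[0.052, 0.999, -0.003], [0.999, -0.052, 0.002], [0.002, -0.003, -1.0]]
ft_force: [0.2, -0.9, -1.4]
width: 0.0539
gripper_force: 63.2
```

```bash
python3 go.py 0.411 0.068 0.35 94.1
```

```text
t 6.17 pos [ 0.6232 -0.3576  0.2539] psi 87.05 w 0.0539 gf 63.2 F [ 0.2 -0.9 -1.4]
turn [-0.03 -0.02 -1.18] shift now-axes [13.81 -7.8  -3.15] after-turn axes [14.66 -6.04 -3.2 ]
```

Call:
{"api": "drive_tool", "payload": {
  "moves": [
    [0,0,-0.3,0,0,-0.9,1],
    [0,0,0,0,0,-0.9,1],
    [0,0,0,0,0,-0.6,1],
    [0,0,0,0,0,0,1],
    [0,0,0,0,0,0,1]
  ]
}}

```text
t: 6.58
tool_pos: [0.6239, -0.3582, 0.326]
eef_rot: [[0.025, 1.0, -0.001], [1.0, -0.025, 0.0], [0.0, -0.001, -1.0]]
ft_force: [-0.5, 0.1, -0.9]
width: 0.0536
gripper_force: 63.2
```

```bash
python3 go.py 0.411 0.068 0.35 94.1
```

```text
t 6.58 pos [ 0.6239 -0.3582  0.326 ] psi 88.55 w 0.0536 gf 63.2 F [-0.5  0.1 -0.9]
turn [-0.01 -0.   -0.93] shift now-axes [14.02 -7.46 -0.79] after-turn axes [14.68 -6.06 -0.8 ]
```

Call:
{"api": "drive_tool", "payload": {
  "moves": [
    [0,0,-0.93,0,0,-0.8,1],
    [0,0,0,0.5,-0.2,0,1],
    [0,0,0,0.9,-0.37,0,1],
    [0,0,0,0.9,-0.37,0,1],
    [0,0,0,0.9,-0.37,0,1],
    [0,0,0,0.9,-0.37,0,1],
    [0,0,0,0.9,-0.37,0,1],
    [0,0,0,0.9,-0.37,0,1],
    [0,0,0,0.9,-0.37,0,1],
    [0,0,0,0.9,-0.37,0,1]
  ]
}}

```text
t: 7.42
tool_pos: [0.5108, -0.1328, 0.3471]
eef_rot: [[-0.072, 0.997, -0.006], [0.997, 0.072, 0.004], [0.004, -0.006, -1.0]]
ft_force: [0.2, 0.2, -0.1]
width: 0.0541
gripper_force: 63.4
```

Call:
{"api": "drive_tool", "payload": {
  "moves": [
    [0,0,0,0.9,-0.37,0,1],
    [0,0,0,0.9,-0.37,0,1],
    [0,0,0,0.9,-0.37,0,1],
    [0,0,0,0.9,-0.37,0,1],
    [0,0,0,0.9,-0.37,0,1],
    [0,0,0,0.9,-0.37,0,1],
    [0,0,0,0.9,-0.37,0,1],
    [0,0,0,0.5,-0.3,0,1],
    [0,0,0,0,0,0,1],
    [0,0,0,0,0,0,1]
  ]
}}

```text
t: 8.25
tool_pos: [0.4105, 0.0633, 0.3489]
eef_rot: [[-0.074, 0.997, -0.004], [0.997, 0.074, 0.001], [0.002, -0.004, -1.0]]
ft_force: [-0.3, -0.2, -0.3]
width: 0.0539
gripper_force: 63.3
```

```bash
python3 go.py 0.411 0.068 0.05 94.1;python3 -c "
from h import *
s=snap('top','top3',(220,120,380,250),5)"
```

```text
t 8.25 pos [0.4105 0.0633 0.3489] psi 94.23 w 0.0539 gf 63.3 F [-0.3 -0.2 -0.3]
turn [-0.04 -0.02  0.02] shift now-axes [0.14 0.07 9.96] after-turn axes [0.15 0.03 9.96]
```

View pics/top3.png

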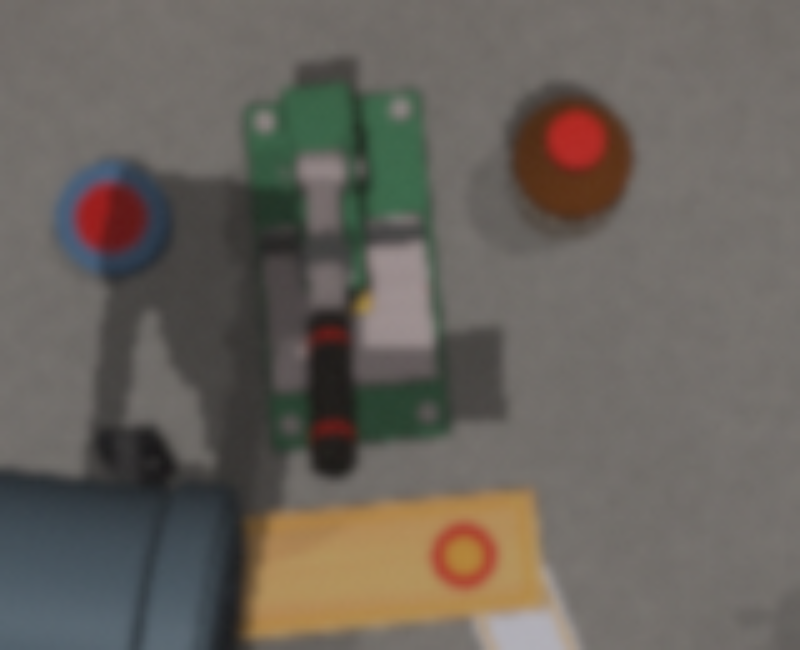

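The top view shows the held plaque's right end, with corners at crop (536,490) and (545,604), and its roundel face up at (464,555). The lever grip is clear of it, at (333,470) at its end.

Run:
```python
from h import *
s=manip.snapshot("top"); st=manip.get_state()
C=lambda X,Y:((X+.5)/5-.5+220,(Y+.5)/5-.5+120)
z=st["tool_pos"][2]+.0105
for n,c in dict(endb=(536,490),endf=(545,604),edgeb=(245,517),edgef=(245,640),roundel=(464,555)).items(): print(n,ray(s,*C(*c),z)[:2])
R=st["eef_rot"]; p=st["tool_pos"]
# edges fit by mask
hsv=cv2.cvtColor(s["color"],cv2.COLOR_RGB2HSV); m=cv2.inRange(hsv,(5,90,90),(30,255,255)); m[:, :272]=0; m[:200]=0;m[:,335:]=0;m[255:]=0
c=max(cv2.findContours(m,0,cv2.CHAIN_APPROX_NONE)[0],key=cv2.contourArea)
q=np.array([ray(s,*k,z)[:2]-p[:2] for k in c[:,0]],np.float32); r=cv2.minAreaRect(q); print(r)
l=(q@R[:2,:2]); print("tool frame ranges x",np.percentile(l[:,0],[1,99]),"y",np.percentile(l[:,1],[2,98]))
l2=l.astype(np.float32); print(cv2.minAreaRect(l2))
```

```text
endb [ 0.45063902 -0.1029866 ]
endf [ 0.39896212 -0.10639261]
edgeb [0.43989302 0.02955873]
edgef [0.38421818 0.02982378]
roundel [ 0.4215279  -0.06990923]
((0.007882263511419296, -0.10264521837234497), (0.056116729974746704, 0.13040423393249512), 5.050690650939941)
tool frame ranges x [-0.16714995 -0.03848366] y [-0.02784923  0.02816869]
((-0.1029461920261383, 0.0005098059773445129), (0.05611634626984596, 0.1304040253162384), 89.05677795410156)
```

Call:
{"api": "drive_tool", "payload": {
  "moves": [
    [0,0,0.13,0.05,-0.33,0,1],
    [0,0,0,0,0,0.5,1],
    [0,0,0,0,0,0.9,1],
    [0,0,0,0,0,1,1],
    [0,0,0,0,0,1,1],
    [0,0,0,0,0,1,1],
    [0,0,0,0,0,1,1],
    [0,0,0,0,0,1,1],
    [0,0,0,0,0,1,1],
    [0,0,0,0,0,1,1]
  ]
}}

```text
t: 9.18
tool_pos: [0.4008, 0.0629, 0.0968]
eef_rot: [[-0.057, 0.998, -0.002], [0.998, 0.057, 0.001], [0.001, -0.002, -1.0]]
ft_force: [1.5, 0.1, -1.3]
width: 0.0537
gripper_force: 63.4
```

Call:
{"api": "drive_tool", "payload": {
  "moves": [
    [0,0,0,0,0,0.8,1],
    [0,0,0,0,0,0.5,1],
    [0,0,0,0,0,0.2,1],
    [0,0,0,0,0,0,1],
    [0,0,0,0,0,0,1]
  ]
}}

```text
t: 9.6
tool_pos: [0.4012, 0.0634, 0.0538]
eef_rot: [[-0.057, 0.998, -0.002], [0.998, 0.057, 0.001], [0.001, -0.002, -1.0]]
ft_force: [1.0, -0.7, -1.0]
width: 0.0541
gripper_force: 63.3
```

```bash
python3 go.py 0.559 0.0755 0.045 93.3
```

```text
t 9.6 pos [0.4012 0.0634 0.0538] psi 93.29 w 0.0541 gf 63.3 F [ 1.  -0.7 -1. ]
turn [-0.02 -0.01 -0.  ] shift now-axes [0.1  5.28 0.28] after-turn axes [0.1  5.28 0.29]
```

Call:
{"api": "drive_tool", "payload": {
  "moves": [
    [0,0,0,0,0.4,0,1],
    [0,0,0,0,0.8,0,1],
    [0,0,0,0,0.9,0,1],
    [0,0,0,0,0.9,0,1],
    [0,0,0,0,0.9,0,1],
    [0,0,0,0.1,0.7,0,1],
    [0,0,0,0,0.4,0,1],
    [0,0,0,0,0.2,0.1,1],
    [0,0,0,0,0,0.2,1],
    [0,0,0,0,0,0.1,1]
  ]
}}

```text
t: 10.43
tool_pos: [0.5558, 0.076, 0.0411]
eef_rot: [[-0.058, 0.998, -0.002], [0.998, 0.058, 0.001], [0.002, -0.002, -1.0]]
ft_force: [-1.0, -0.8, -1.6]
width: 0.0538
gripper_force: 63.3
```

Call:
{"api": "drive_tool", "payload": {
  "moves": [
    [0,0,0,0,0,0.15,1],
    [0,0,0,0,0,0.1,1],
    [0,0,0,0,0,0,1],
    [0,0,0,0,0,0,1]
  ]
}}

```text
t: 10.77
tool_pos: [0.5556, 0.0761, 0.0336]
eef_rot: [[-0.058, 0.998, -0.003], [0.998, 0.058, 0.001], [0.002, -0.003, -1.0]]
ft_force: [0.5, 0.3, -1.6]
width: 0.0542
gripper_force: 63.3
```

```bash
python3 go.py 0.566 0.076 0.031 93.3;python3 -c "
from h import *
s=snap('side','side4',(235,170,355,270),6)"
```

```text
t 10.77 pos [0.5556 0.0761 0.0336] psi 93.34 w 0.0542 gf 63.3 F [ 0.5  0.3 -1.6]
turn [-0.03 -0.02  0.01] shift now-axes [-0.02  0.35  0.09] after-turn axes [-0.02  0.35  0.09]
```

View pics/side4.png

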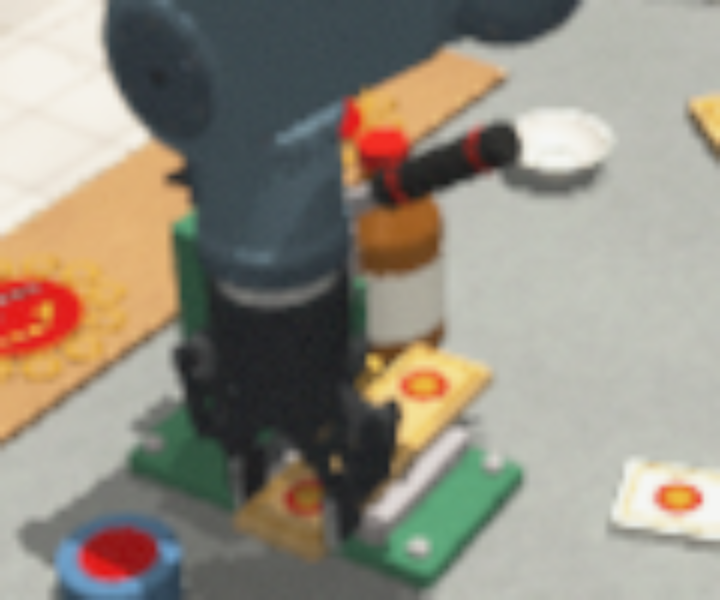

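The side view shows the plaque level over the bed, its left end in the fingers at (300,500) and its far end under the die at (425,385). I slide it toward the fence.

Call:
{"api": "drive_tool", "payload": {
  "moves": [
    [0,0,0,0,0.1,0.05,1],
    [0,0,0,0,0.1,0,1],
    [0,0,0,0,0.1,0,1],
    [0,0,0,0,0,0,1],
    [0,0,0,0,0,0,1]
  ]
}}

```text
t: 11.23
tool_pos: [0.5656, 0.0766, 0.0325]
eef_rot: [[-0.058, 0.998, -0.002], [0.998, 0.058, 0.001], [0.001, -0.002, -1.0]]
ft_force: [-0.3, 0.2, -1.1]
width: 0.0538
gripper_force: 63.4
```

Call:
{"api": "drive_tool", "payload": {
  "moves": [
    [0,0,0,0,0.07,0,1],
    [0,0,0,0,0,0,1],
    [0,0,0,0,0,0,1]
  ]
}}

```text
t: 11.48
tool_pos: [0.5675, 0.0767, 0.0324]
eef_rot: [[-0.058, 0.998, -0.002], [0.998, 0.058, 0.001], [0.001, -0.002, -1.0]]
ft_force: [0.5, -0.2, -0.8]
width: 0.0536
gripper_force: 63.4
```

Call:
{"api": "drive_tool", "payload": {
  "moves": [
    [0,0,0,0,0.07,0,1],
    [0,0,0,0,0,0,1],
    [0,0,0,0,0,0,1]
  ]
}}

```text
t: 11.73
tool_pos: [0.5696, 0.0768, 0.0325]
eef_rot: [[-0.058, 0.998, -0.002], [0.998, 0.058, 0.001], [0.001, -0.002, -1.0]]
ft_force: [0.5, 0.2, -0.5]
width: 0.0538
gripper_force: 63.4
```

Call:
{"api": "drive_tool", "payload": {
  "moves": [
    [0,0,0,0,0.05,0,1],
    [0,0,0,0,0,0,1],
    [0,0,0,0,0,0,1]
  ]
}}

```text
t: 11.98
tool_pos: [0.5708, 0.077, 0.0323]
eef_rot: [[-0.058, 0.998, -0.002], [0.998, 0.058, 0.001], [0.002, -0.002, -1.0]]
ft_force: [-0.8, 0.6, -0.4]
width: 0.0538
gripper_force: 63.4
```

Call:
{"api": "drive_tool", "payload": {
  "moves": [
    [0,0,0,0,0.05,0,1],
    [0,0,0,0,0,0,1],
    [0,0,0,0,0,0,1]
  ]
}}

```text
t: 12.23
tool_pos: [0.571, 0.077, 0.0319]
eef_rot: [[-0.058, 0.998, -0.005], [0.998, 0.058, 0.001], [0.002, -0.005, -1.0]]
ft_force: [-5.2, 0.2, 0.8]
width: 0.0539
gripper_force: 63.5
```

Call:
{"api": "drive_tool", "payload": {
  "moves": [
    [0,0,0,0,0.05,0,1],
    [0,0,0,0,0,0,1],
    [0,0,0,0,0,0,1]
  ]
}}

```text
t: 12.48
tool_pos: [0.571, 0.0771, 0.0314]
eef_rot: [[-0.058, 0.998, -0.009], [0.998, 0.058, 0.001], [0.002, -0.008, -1.0]]
ft_force: [-9.6, -1.3, 3.5]
width: 0.0544
gripper_force: 63.8
```

Fence contact came at TCP x = 0.571, as predicted. I ease off, lower onto the bed and release.

Call:
{"api": "drive_tool", "payload": {
  "moves": [
    [0,0,0,0,-0.08,0.03,1],
    [0,0,0,0,0,0.03,1],
    [0,0,0,0,0,0,1],
    [0,0,0,0,0,0,1]
  ]
}}

```text
t: 12.82
tool_pos: [0.5709, 0.077, 0.0303]
eef_rot: [[-0.058, 0.998, -0.003], [0.998, 0.058, 0.001], [0.002, -0.003, -1.0]]
ft_force: [-4.1, -0.3, -0.4]
width: 0.0541
gripper_force: 63.5
```

```bash
python3 go.py 0.571 0.077 0.030 93.3
```

```text
t 12.82 pos [0.5709 0.077  0.0303] psi 93.34 w 0.0541 gf 63.5 F [-4.1 -0.3 -0.4]
turn [-0.03 -0.02  0.01] shift now-axes [-0.    0.    0.01] after-turn axes [-0.    0.    0.01]
```

Call:
{"api": "drive_tool", "payload": {
  "moves": [
    [0,0,0,0,0,0.03,1],
    [0,0,0,0,0,0,1],
    [0,0,0,0,0,0,1]
  ]
}}

```text
t: 13.07
tool_pos: [0.571, 0.077, 0.0295]
eef_rot: [[-0.058, 0.998, -0.003], [0.998, 0.058, 0.001], [0.002, -0.003, -1.0]]
ft_force: [-5.5, 0.3, 1.7]
width: 0.0542
gripper_force: 63.5
```

Call:
{"api": "drive_tool", "payload": {
  "moves": [
    [0,0,0,0,0,0.03,1],
    [0,0,0,0,0,0,1],
    [0,0,0,0,0,0,1]
  ]
}}

```text
t: 13.32
tool_pos: [0.571, 0.0771, 0.0292]
eef_rot: [[-0.058, 0.998, -0.003], [0.998, 0.058, 0.001], [0.002, -0.003, -1.0]]
ft_force: [-7.5, 0.1, 6.2]
width: 0.0537
gripper_force: 64.1
```

Call:
{"api": "drive_tool", "payload": {
  "moves": [
    [0,0,0,0,0,0,0.35],
    [0,0,0,0,0,0,0.3],
    [0,0,0,0,0,0,0.25],
    [0,0,0,0,0,0,0.2],
    [0,0,0,0,0,0,0.2],
    [0,0,0,0,0,0,0.2],
    [0,0,0,0,0,0,0.2]
  ]
}}

```text
t: 13.9
tool_pos: [0.5719, 0.0769, 0.0289]
eef_rot: [[-0.058, 0.998, -0.001], [0.998, 0.058, 0.001], [0.001, -0.001, -1.0]]
ft_force: [0.0, -0.1, 0.3]
width: 0.068
gripper_force: 0.0
```

Call:
{"api": "drive_tool", "payload": {
  "moves": [
    [0,0,0,0,0,-0.1,0.2],
    [0,0,0,0,0,-0.3,0.2],
    [0,0,0,0.0,0,-0.6,0.2],
    [0,0,0,0.0,0,-0.9,0.2],
    [0,0,0,0.3,0,-0.9,0.2],
    [0,0,0,0.5,0,-0.9,0.2],
    [0,0,0,0.5,0,-0.9,0.2],
    [0,0,0,0.5,-0.3,-0.9,0.3],
    [0,0,0,0.5,-0.5,-0.9,0.5],
    [0,0,0,0.4,-0.5,-0.9,0.8]
  ]
}}

```text
t: 14.73
tool_pos: [0.5277, 0.1561, 0.2502]
eef_rot: [[-0.059, 0.998, -0.001], [0.998, 0.059, 0.002], [0.002, -0.001, -1.0]]
ft_force: [0.5, 0.9, -0.3]
width: 0.0366
gripper_force: 0.0
```

```bash
python3 go.py 0.496 -0.002 0.35 94
python3 - <<'E'
from h import *
s=snap('top','top5',(220,120,340,220),6)
im=s["color"];hsv=cv2.cvtColor(im,cv2.COLOR_RGB2HSV); m=cv2.inRange(hsv,(10,90,90),(30,255,255))
m[:140]=0;m[215:]=0;m[:,:245]=0;m[:,325:]=0
n,l,st,c=cv2.connectedComponentsWithStats(m)
for i in range(1,n):
    if st[i,4]>20:print(st[i])
o=np.array([.5762,.0035]);R=np.array([[np.cos(.07),-np.sin(.07)],[np.sin(.07),np.cos(.07)]])
v,u=np.nonzero(m); P=np.array([ray(s,a,b,.04)[:2] for a,b in zip(u,v)]); L=(P-o)@R
print(np.percentile(L,[1,50,99],axis=0)); 
for y0 in(-.09,-.07,-.05,.03,.05,.07,.09):
    k=L[np.abs(L[:,1]-y0)<.006]
    if len(k)>5: print(y0,len(k),k[:,0].min(),k[:,0].max())
E
```

```text
t 14.73 pos [0.5277 0.1561 0.2502] psi 93.35 w 0.0366 gf 0.0 F [ 0.5  0.9 -0.3]
turn [-0.01 -0.02 -0.11] shift now-axes [-5.19 -1.37 -3.33] after-turn axes [-5.18 -1.42 -3.33]
[291 167  30  21 471]
[257 170  26  21 376]
[306 174   6   6  32]
[266 177   7   7  34]
[[-0.02920067 -0.09211948]
 [-0.00196    -0.01523008]
 [ 0.0271004   0.09359178]]
-0.09 60 -0.02892035840067897 0.025743925815056096
-0.07 60 -0.02768905016160206 0.027231655285338906
-0.05 63 -0.029213382372223526 0.02619765457326278
0.03 70 -0.02856807642939159 0.02660937962036204
0.05 63 -0.029600107224503465 0.02809770665352782
0.07 62 -0.02836848748552968 0.0268153071607344
0.09 68 -0.029646950148672857 0.025284907284849112
```

View pics/top5.png

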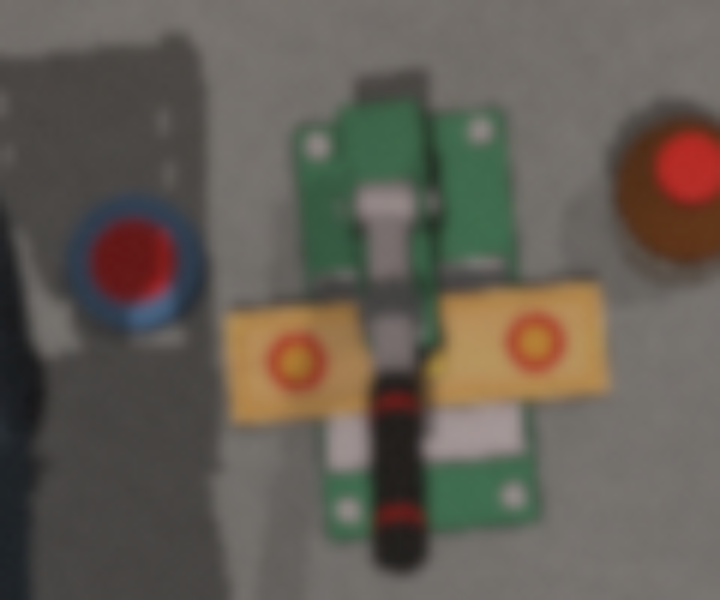

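The top view shows the plaque across the bed against the fence, with ends at crop x 228 and 607. Measured centring is x -1 mm, y +1 mm. Next I go to above the lever grip with closed fingers.

Call:
{"api": "drive_tool", "payload": {
  "moves": [
    [0,0,0,0,0,-0.7,1],
    [0,0,0,0,0,-0.8,1],
    [0,0,0,-0.3,-0.1,-0.7,1],
    [0,0,0,-0.8,-0.2,-0.2,1],
    [0,0,0,-0.9,-0.2,0,1],
    [0,0,0,-0.9,-0.2,0,1],
    [0,0,0,-0.9,-0.2,0,1],
    [0,0,0,-0.6,-0.1,0,1],
    [0,0,0,-0.2,0,0,1],
    [0,0,0,0,0,0,1]
  ]
}}

```text
t: 15.62
tool_pos: [0.5067, 0.0144, 0.3204]
eef_rot: [[-0.056, 0.998, -0.001], [0.998, 0.056, 0.001], [0.001, -0.001, -1.0]]
ft_force: [-0.3, 0.0, -0.3]
width: 0.0
gripper_force: 0.0
```

```bash
python3 go.py 0.496 -0.002 0.275 94
```

```text
t 15.62 pos [0.5067 0.0144 0.3204] psi 93.2 w 0.0 gf 0.0 F [-0.3  0.  -0.3]
turn [-0.01 -0.01 -0.13] shift now-axes [-0.53 -0.38  1.51] after-turn axes [-0.52 -0.39  1.51]
```

Call:
{"api": "drive_tool", "payload": {
  "moves": [
    [0,0,0,-0.52,-0.38,0.4,1],
    [0,0,0,0,0,0.6,1],
    [0,0,0,0,0,0.5,1],
    [0,0,0,0,0,0.2,1],
    [0,0,0,0,0,0,1]
  ]
}}

```text
t: 16.03
tool_pos: [0.4955, 0.0006, 0.2677]
eef_rot: [[-0.059, 0.998, -0.004], [0.998, 0.059, 0.002], [0.003, -0.004, -1.0]]
ft_force: [1.8, -0.1, 0.9]
width: 0.0002
gripper_force: 0.5
```

Call:
{"api": "drive_tool", "payload": {
  "moves": [
    [0,0,0,0,-0.15,0.3,1],
    [0,0,0,0,-0.15,0.35,1],
    [0,0,0,0,-0.15,0.35,1],
    [0,0,0,0,-0.15,0.35,1],
    [0,0,0,0,-0.1,0.35,1],
    [0,0,0,0,-0.1,0.35,1],
    [0,0,0,0,-0.1,0.35,1],
    [0,0,0,0,-0.05,0.3,1],
    [0,0,0,0,0,0.2,1],
    [0,0,0,0,0,0,1]
  ]
}}

```text
t: 16.87
tool_pos: [0.4665, -0.0021, 0.1803]
eef_rot: [[-0.058, 0.998, -0.004], [0.998, 0.058, 0.002], [0.002, -0.004, -1.0]]
ft_force: [-2.4, -1.1, 3.5]
width: -0.0003
gripper_force: 1.8
```

```bash
python3 go.py 0.467 -0.004 0.157 94
```

```text
t 16.87 pos [ 0.4665 -0.0021  0.1803] psi 93.33 w -0.0003 gf 1.8 F [-2.4 -1.1  3.5]
turn [-0.04 -0.02 -0.11] shift now-axes [-0.07  0.02  0.78] after-turn axes [-0.06  0.01  0.78]
```

Call:
{"api": "drive_tool", "payload": {
  "moves": [
    [0,0,0,0,0,0.2,1],
    [0,0,0,0,0,0.2,1],
    [0,0,0,0,0,0.15,1],
    [0,0,0,0,0,0.1,1],
    [0,0,0,0,0,0,1],
    [0,0,0,0,0,0,1]
  ]
}}

```text
t: 17.37
tool_pos: [0.4675, -0.0022, 0.1627]
eef_rot: [[-0.058, 0.998, -0.002], [0.998, 0.058, 0.001], [0.001, -0.002, -1.0]]
ft_force: [-4.0, -0.5, 8.5]
width: -0.0004
gripper_force: 4.3
```

Call:
{"api": "drive_tool", "payload": {
  "moves": [
    [0,0,0,0,0,0.1,1],
    [0,0,0,0,0,0,1],
    [0,0,0,0,0,0,1]
  ]
}}

```text
t: 17.62
tool_pos: [0.4675, -0.0022, 0.1599]
eef_rot: [[-0.058, 0.998, -0.002], [0.998, 0.058, 0.001], [0.001, -0.002, -1.0]]
ft_force: [-3.8, -0.1, 9.5]
width: -0.0003
gripper_force: 5.0
```

Call:
{"api": "drive_tool", "payload": {
  "moves": [
    [0,0,0,0,0,0.1,1],
    [0,0,0,0,0,0,1],
    [0,0,0,0,0,0,1]
  ]
}}

```text
t: 17.87
tool_pos: [0.4676, -0.0022, 0.1572]
eef_rot: [[-0.059, 0.998, -0.002], [0.998, 0.059, 0.001], [0.001, -0.002, -1.0]]
ft_force: [-4.0, -0.8, 10.7]
width: -0.0002
gripper_force: 5.7
```

Call:
{"api": "drive_tool", "payload": {
  "moves": [
    [0,0,0,0,0,0.1,1],
    [0,0,0,0,0,0,1],
    [0,0,0,0,0,0,1]
  ]
}}

```text
t: 18.12
tool_pos: [0.4678, -0.0022, 0.156]
eef_rot: [[-0.059, 0.998, -0.001], [0.998, 0.059, 0.001], [0.001, -0.001, -1.0]]
ft_force: [-11.6, 0.9, 25.5]
width: -0.0
gripper_force: 13.4
```

Call:
{"api": "drive_tool", "payload": {
  "moves": [
    [0,0,0,0,0,0.1,1],
    [0,0,0,0,0,0,1],
    [0,0,0,0,0,0,1],
    [0,0,0,0,0,0,1]
  ]
}}

```text
t: 18.45
tool_pos: [0.468, -0.0022, 0.1549]
eef_rot: [[-0.059, 0.998, -0.001], [0.998, 0.059, 0.0], [0.0, -0.001, -1.0]]
ft_force: [-17.6, 2.3, 41.7]
width: -0.0001
gripper_force: 21.6
```

The force jumped at z = 0.156, which is the hard stop. I let the lever return slowly with the fingers.

Call:
{"api": "drive_tool", "payload": {
  "moves": [
    [0,0,0,0,0,-0.2,1],
    [0,0,0,0,0,-0.4,1],
    [0,0,0,0,0.05,-0.5,1],
    [0,0,0,0,0.1,-0.5,1],
    [0,0,0,0,0.1,-0.5,1],
    [0,0,0,0,0.1,-0.5,1],
    [0,0,0,0,0.1,-0.5,1],
    [0,0,0,0,0.1,-0.5,1],
    [0,0,0,0,0.1,-0.5,1],
    [0,0,0,0,0,-0.7,1]
  ]
}}

```text
t: 19.28
tool_pos: [0.4871, -0.0008, 0.2936]
eef_rot: [[-0.058, 0.998, -0.003], [0.998, 0.058, 0.002], [0.003, -0.003, -1.0]]
ft_force: [-0.0, 0.3, -0.4]
width: -0.0001
gripper_force: 0.0
```

Call:
{"api": "drive_tool", "payload": {
  "moves": [
    [0,0,0,0,0,-0.8,1],
    [0,0,0,0,0,-0.8,1],
    [0,0,0,0,0,-0.3,1],
    [0,0,0,0,0,0,1]
  ]
}}

```text
t: 19.62
tool_pos: [0.4885, -0.0013, 0.3535]
eef_rot: [[-0.059, 0.998, 0.003], [0.998, 0.059, 0.001], [0.0, 0.003, -1.0]]
ft_force: [0.4, 0.5, 0.3]
width: -0.0001
gripper_force: 0.0
```

```bash
python3 go.py 0.53 0.160 0.34 93.3
```

```text
t 19.62 pos [ 0.4885 -0.0013  0.3535] psi 93.36 w -0.0001 gf 0.0 F [0.4 0.5 0.3]
turn [ 0.03 -0.    0.01] shift now-axes [5.29 1.7  0.46] after-turn axes [5.29 1.69 0.45]
```

Call:
{"api": "drive_tool", "payload": {
  "moves": [
    [0,0,0,0.4,0.4,0,0.7],
    [0,0,0,0.7,0.7,0,0.4],
    [0,0,0,0.7,0.7,0,0.2],
    [0,0,0,0.5,0.7,0,0.2],
    [0,0,0,0.2,0.4,0,0.2],
    [0,0,0,0,0,0,0.2],
    [0,0,0,0,0,0,0.2],
    [0,0,0,0,0,0,0.2]
  ]
}}

```text
t: 20.28
tool_pos: [0.5688, 0.0785, 0.3498]
eef_rot: [[-0.058, 0.998, -0.004], [0.998, 0.058, 0.001], [0.002, -0.004, -1.0]]
ft_force: [-0.1, -0.2, 0.1]
width: 0.0687
gripper_force: 0.0
```

```bash
python3 go.py 0.571 0.077 0.028 93.3
python3 - <<'E'
from h import *
s=manip.snapshot("side"); cv2.imwrite("pics/side6.png",cv2.resize(s["color"][170:270,235:355][...,::-1],None,fx=6,fy=6))
E
```

```text
t 20.28 pos [0.5688 0.0785 0.3498] psi 93.34 w 0.0687 gf 0.0 F [-0.1 -0.2  0.1]
turn [-0.04 -0.02  0.01] shift now-axes [-0.07  0.12 10.73] after-turn axes [-0.05  0.07 10.73]
```

View pics/side6.png

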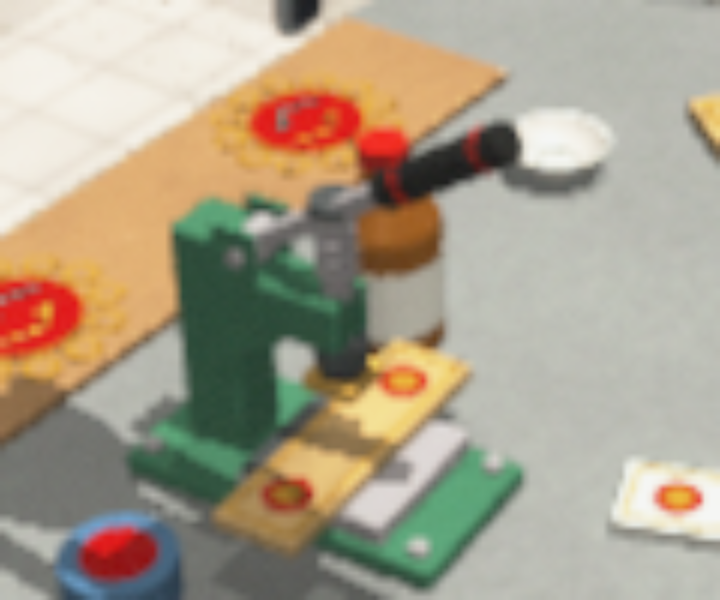

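The side view shows the lever back home with its tip at (510,143), and the plaque undisturbed on the bed with its left roundel at (287,493). I go down and regrip it.

Call:
{"api": "drive_tool", "payload": {
  "moves": [
    [0,0,0,0,0.07,0.5,0.2],
    [0,0,0,0,0,0.9,0.2],
    [0,0,0,0,0,1,0.2],
    [0,0,0,0,0,1,0.2],
    [0,0,0,0,0,1,0.2],
    [0,0,0,0,0,1,0.2],
    [0,0,0,0,0,1,0.2],
    [0,0,0,0,0,1,0.2],
    [0,0,0,0,0,0.8,0.2],
    [0,0,0,0,0,0,0.2]
  ]
}}

```text
t: 21.17
tool_pos: [0.5667, 0.0787, 0.1001]
eef_rot: [[-0.057, 0.998, -0.011], [0.998, 0.057, 0.002], [0.003, -0.011, -1.0]]
ft_force: [-2.2, -0.9, -0.3]
width: 0.0681
gripper_force: 0.0
```

Call:
{"api": "drive_tool", "payload": {
  "moves": [
    [0,0,0,0,0,0.7,0.2],
    [0,0,0,0,0,0.5,0.2],
    [0,0,0,0,0,0.3,0.2],
    [0,0,0,0,0,0.2,0.2],
    [0,0,0,0,0,0,0.2],
    [0,0,0,0,0,0,0.2]
  ]
}}

```text
t: 21.67
tool_pos: [0.5717, 0.0791, 0.0553]
eef_rot: [[-0.058, 0.998, -0.001], [0.998, 0.058, 0.001], [0.001, -0.001, -1.0]]
ft_force: [-0.1, 0.1, 1.2]
width: 0.0684
gripper_force: 0.0
```

```bash
python3 go.py 0.571 0.077 0.028 93.3
```

```text
t 21.67 pos [0.5717 0.0791 0.0553] psi 93.33 w 0.0684 gf 0.0 F [-0.1  0.1  1.2]
turn [-0.01 -0.01  0.01] shift now-axes [-0.07 -0.03  0.91] after-turn axes [-0.07 -0.03  0.91]
```

Call:
{"api": "drive_tool", "payload": {
  "moves": [
    [0,0,0,0,0,0.3,0.2],
    [0,0,0,0,0,0.3,0.2],
    [0,0,0,0,0,0.2,0.2],
    [0,0,0,0,0,0.1,0.2],
    [0,0,0,0,0,0,0.2],
    [0,0,0,0,0,0,0.2]
  ]
}}

```text
t: 22.17
tool_pos: [0.5709, 0.0794, 0.027]
eef_rot: [[-0.058, 0.998, -0.003], [0.998, 0.058, 0.001], [0.002, -0.003, -1.0]]
ft_force: [0.0, 0.3, -0.2]
width: 0.0681
gripper_force: 0.0
```

Call:
{"api": "drive_tool", "payload": {
  "moves": [
    [0,0,0,0,0,0,0.4],
    [0,0,0,0,0,0,0.5],
    [0,0,0,0,0,0,0.7],
    [0,0,0,0,0,0,1],
    [0,0,0,0,0,0,1],
    [0,0,0,0,0,0,1]
  ]
}}

```text
t: 22.67
tool_pos: [0.5711, 0.0794, 0.0278]
eef_rot: [[-0.058, 0.998, -0.002], [0.998, 0.058, 0.001], [0.002, -0.002, -1.0]]
ft_force: [-3.5, 0.3, 5.0]
width: 0.0542
gripper_force: 62.3
```

Call:
{"api": "drive_tool", "payload": {
  "moves": [
    [0,0,0,0,-0.1,-0.1,1],
    [0,0,0,0,-0.1,-0.2,1],
    [0,0,0,0,0,-0.2,1],
    [0,0,0,0,0,0,1],
    [0,0,0,0,0,0,1]
  ]
}}

```text
t: 23.08
tool_pos: [0.5659, 0.0789, 0.0431]
eef_rot: [[-0.058, 0.998, 0.0], [0.998, 0.058, 0.001], [0.001, 0.0, -1.0]]
ft_force: [0.0, -1.2, -0.7]
width: 0.0534
gripper_force: 63.1
```

Call:
{"api": "drive_tool", "payload": {
  "moves": [
    [0,0,0,0,-0.3,0,1],
    [0,0,0,0,-0.6,0,1],
    [0,0,0,0,-0.8,0,1],
    [0,0,0,0,-0.8,0,1],
    [0,0,0,0,-0.8,0,1],
    [0,0,0,0,-0.8,0,1],
    [0,0,0,0,-0.8,-0.2,1],
    [0,0,0,0,-0.5,-0.5,1],
    [0,0,0,0,-0.2,-0.7,1],
    [0,0,0,0.3,0,-0.7,1]
  ]
}}

```text
t: 23.92
tool_pos: [0.3939, 0.0776, 0.1051]
eef_rot: [[-0.057, 0.998, -0.006], [0.998, 0.057, 0.001], [0.002, -0.006, -1.0]]
ft_force: [1.3, -0.0, -1.2]
width: 0.0539
gripper_force: 63.3
```

Call:
{"api": "drive_tool", "payload": {
  "moves": [
    [0,0,0,0.6,0,-0.4,1],
    [0,0,0,0.8,0,0,1],
    [0,0,0,0.9,0,0,1],
    [0,0,0,0.9,0,0,1],
    [0,0,0,0.9,0,0,1],
    [0,0,0,0.9,0,0,1],
    [0,0,0,0.9,0.2,0,1],
    [0,0,0,0.9,0.4,0,1],
    [0,0,0,0.8,0.6,0,1],
    [0,0,0,0.6,0.8,0,1]
  ]
}}

```text
t: 24.75
tool_pos: [0.441, 0.329, 0.1173]
eef_rot: [[-0.06, 0.998, -0.003], [0.998, 0.06, 0.001], [0.001, -0.003, -1.0]]
ft_force: [0.6, -0.4, -0.8]
width: 0.0542
gripper_force: 63.3
```

```bash
python3 go.py 0.559 0.360 0.10 7.9
```

```text
t 24.75 pos [0.441  0.329  0.1173] psi 93.46 w 0.0542 gf 63.3 F [ 0.6 -0.4 -0.8]
turn [-4.000e-02  1.000e-02  1.426e+01] shift now-axes [0.79 3.99 0.56] after-turn axes [ 4.04 -0.48  0.58]
```

Call:
{"api": "drive_tool", "payload": {
  "moves": [
    [0,0,0,0.3,0.9,0,1],
    [0,0,0,0.1,0.9,0,1],
    [0,0,0.4,0,0.7,0,1],
    [0,0,0.8,0,0.3,0,1],
    [0,0,1,0,0,0,1],
    [0,0,1,0,0,0,1],
    [0,0,1,0,0,0,1],
    [0,0,1,0,0,0,1],
    [0,0,1,0,0,0,1],
    [0,0,1,0,0,0,1]
  ]
}}

```text
t: 25.58
tool_pos: [0.525, 0.3432, 0.1171]
eef_rot: [[0.645, 0.764, -0.003], [0.764, -0.645, 0.001], [-0.001, -0.003, -1.0]]
ft_force: [-0.0, -0.8, -0.4]
width: 0.0542
gripper_force: 63.3
```

Call:
{"api": "drive_tool", "payload": {
  "moves": [
    [0,0,1,0,0,0,1],
    [0,0,1,0,0,0,1],
    [0,0,1,0,0,0,1],
    [0,0,1,0,0,0,1],
    [0,0,1,0,0,0,1],
    [0,0,1,0,0,0,1],
    [0,0,0.6,0,0,0,1],
    [0,0,0,0,0,0,1],
    [0,0,0,0,0,0,1]
  ]
}}

```text
t: 26.33
tool_pos: [0.5253, 0.3433, 0.1173]
eef_rot: [[0.983, 0.185, -0.003], [0.185, -0.983, 0.001], [-0.002, -0.001, -1.0]]
ft_force: [0.3, -0.0, -0.2]
width: 0.054
gripper_force: 63.3
```

```bash
python3 go.py 0.559 0.360 0.012 7.9
```

```text
t 26.33 pos [0.5253 0.3433 0.1173] psi 10.66 w 0.054 gf 63.3 F [ 0.3 -0.  -0.2]
turn [-0.01  0.02  0.46] shift now-axes [ 1.22 -0.33  3.51] after-turn axes [ 1.19 -0.4   3.51]
```

Call:
{"api": "drive_tool", "payload": {
  "moves": [
    [0,0,0.46,0,0,0,1],
    [0,0,0,0.6,-0.2,0,1],
    [0,0,0,0.59,-0.2,0.4,1],
    [0,0,0,0,0,0.7,1],
    [0,0,0,0,0,0.8,1],
    [0,0,0,0,0,0.7,1],
    [0,0,0,0,0,0.4,1],
    [0,0,0,0,0,0.2,1],
    [0,0,0,0,0,0,1],
    [0,0,0,0,0,0,1]
  ]
}}

```text
t: 27.17
tool_pos: [0.5598, 0.3607, 0.0224]
eef_rot: [[0.991, 0.136, -0.001], [0.136, -0.991, 0.002], [-0.001, -0.002, -1.0]]
ft_force: [-0.7, -0.4, -0.2]
width: 0.0539
gripper_force: 63.3
```

```bash
python3 go.py 0.559 0.360 0.005 7.9
```

```text
t 27.17 pos [0.5598 0.3607 0.0224] psi 7.82 w 0.0539 gf 63.3 F [-0.7 -0.4 -0.2]
turn [-0.02  0.01 -0.01] shift now-axes [-0.03  0.02  0.58] after-turn axes [-0.03  0.02  0.58]
```

Call:
{"api": "drive_tool", "payload": {
  "moves": [
    [0,0,0,0,0,0.2,1],
    [0,0,0,0,0,0.2,1],
    [0,0,0,0,0,0.12,1],
    [0,0,0,0,0,0,1],
    [0,0,0,0,0,0,1]
  ]
}}

```text
t: 27.58
tool_pos: [0.5591, 0.3604, 0.0059]
eef_rot: [[0.991, 0.135, -0.002], [0.135, -0.991, 0.001], [-0.002, -0.002, -1.0]]
ft_force: [0.2, -0.1, -0.5]
width: 0.0542
gripper_force: 63.3
```

Call:
{"api": "drive_tool", "payload": {
  "moves": [
    [0,0,0,0,0,0.06,1],
    [0,0,0,0,0,0,1],
    [0,0,0,0,0,0,1]
  ]
}}

```text
t: 27.83
tool_pos: [0.5594, 0.3606, 0.0044]
eef_rot: [[0.991, 0.135, -0.002], [0.135, -0.991, 0.001], [-0.002, -0.002, -1.0]]
ft_force: [-0.6, -0.9, -0.7]
width: 0.0542
gripper_force: 63.3
```

Call:
{"api": "drive_tool", "payload": {
  "moves": [
    [0,0,0,0,0,0.05,1],
    [0,0,0,0,0,0,1],
    [0,0,0,0,0,0,1]
  ]
}}

```text
t: 28.08
tool_pos: [0.5597, 0.3607, 0.0033]
eef_rot: [[0.991, 0.135, -0.001], [0.135, -0.991, 0.002], [-0.001, -0.002, -1.0]]
ft_force: [-0.8, 0.1, 2.7]
width: 0.0543
gripper_force: 63.5
```

On the floor of the tray. I release and rise.

Call:
{"api": "drive_tool", "payload": {
  "moves": [
    [0,0,0,0,0,0,0.35],
    [0,0,0,0,0,0,0.3],
    [0,0,0,0,0,0,0.25],
    [0,0,0,0,0,0,0.2],
    [0,0,0,0,0,0,0.2],
    [0,0,0,0,0,0,0.2],
    [0,0,0,0,0,-0.1,0.2],
    [0,0,0,0,0,-0.3,0.2],
    [0,0,0,0,0,-0.6,0.2],
    [0,0,0,0,0,-0.9,0.2]
  ]
}}

```text
t: 28.92
tool_pos: [0.5576, 0.3596, 0.0584]
eef_rot: [[0.991, 0.135, -0.006], [0.135, -0.991, -0.0], [-0.006, -0.0, -1.0]]
ft_force: [-0.7, 0.1, -0.2]
width: 0.0687
gripper_force: 0.0
```

Call:
{"api": "drive_tool", "payload": {
  "moves": [
    [0,0,0,0,0,-0.9,0.2],
    [0,0,0,0,0,-0.9,0.2],
    [0,0,0,0,0,-0.9,0.2],
    [0,0,0,0,0,-0.9,0.2],
    [0,0,0,0,0,-0.9,0.2],
    [0,0,0,0,0,-0.5,0.2],
    [0,0,0,0,0,0,0.2],
    [0,0,0,0,0,0,0.2],
    [0,0,0,0,0,0,0.2],
    [0,0,0,0,0,0,0.2]
  ]
}}

```text
t: 29.75
tool_pos: [0.5587, 0.3598, 0.208]
eef_rot: [[0.991, 0.135, -0.005], [0.135, -0.991, 0.0], [-0.005, -0.001, -1.0]]
ft_force: [-1.2, -1.0, -0.7]
width: 0.0684
gripper_force: 0.0
```

```bash
python3 -c "
from h import *
s=snap('side','side7',(170,160,350,370),2.8); print(manip.get_state()['ft_force'])"
```

```text
[ 0.81691727 -0.14793438  0.09185704]
```

View pics/side7.png

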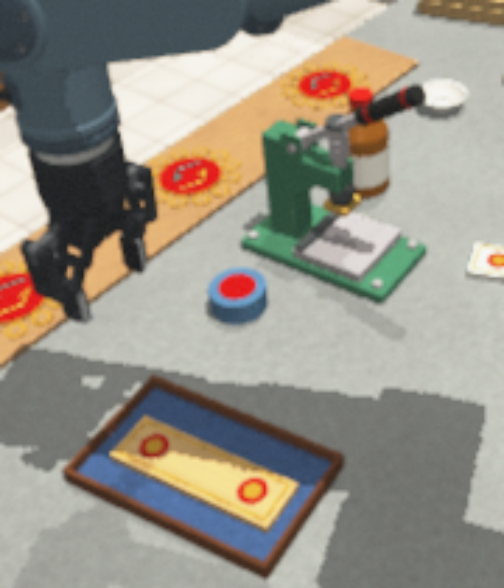

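The side view shows the plaque flat and face up in the tray, with roundels at (153,445) and (252,490). The lever is home, the tin and bottle are in place, and the gripper is clear.

```bash
python3 -c "
from bench import manip
print(manip.job_done())"
```

```text
the job is handed in; nothing more can be done
None
```

The plaque was pressed against the fence with the lever at its stop, then laid flat and face up in the tray with the lever back home. I handed the job in at about 30 s; it returned no verdict, and no seal mark was visible in the last picture.

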